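# Close the dop transfer jig up to its stop

### The job

Close the gem dop transfer jig: press down the blue release pad in the middle of the aluminium slide to free its brake and, keeping it pressed, push the slide gently along the rail until its nose rests against the red stop screw on the black headstock. Then let the pad spring up so that the brake holds the slide there. Never drag the slide with the brake on, touch neither the headstock nor the stone in it, pick nothing up and leave everything else on the bench where it is.

Things in the scene. Friction and masses are not known exactly. Their poses are not given: they have to be found in the camera images.
- release_top (a point): centre of the top of the flat blue ribbed release pad in the middle of the slide: 52 mm along the rail x 40 mm across, 68 mm above the bench, 10 mm proud of the slide when up. x axis along the rail towards the stop, z up. Shut fingertips pressing it carry the slide along by friction. A V-block with a brass dop stands on the slide 33 to 55 mm ahead of the pad's centre, 30 mm wide, 99 mm high
- release (a joint): how far the pad is pressed, m: 0 up (brake on), 0.006 fully down. A spring: it begins to give at about 5 N and is fully down at about 7 N. The brake lets go of the rail as the pad goes down (surely free from 0.002 on) and grips again when it comes up; gripping, it holds the slide with about 15 N
- slide (a joint): position along the rail, m, growing towards the stop, of the aluminium slide (110 mm along the rail, 66 mm wide, top 58 mm above the bench). It runs easily (about 1 N) while the pad is pressed
- slide_nose (a point): point on the slide's front face that meets the stop: 55 mm ahead of the pad's centre, 22 mm to the left as seen looking towards the stop (+y), 50 mm above the bench; axes as the pad's
- stop_tip (a point): centre of the rigid end face of the red stop screw, 14 mm across, 50 mm above the bench, that sticks out of the black headstock towards the slide; x axis along the rail away from the slide, z up. The distance from slide_nose to stop_tip along x is the travel left (about 45 to 155 mm at the start)
- headstock: black headstock clamped on the rail, rigid, 66 mm wide, with a V-block up to 99 mm high that holds a steel dop with a red stone pointing at the slide; origin on the rail's centre line at bench height, 43 mm beyond the stop screw's end face; x axis along the rail, away from the slide
- jig: the jig's black base plate, 380 x 90 mm, screwed to the bench, with a steel T rail along its x axis, 40 mm high; origin under its middle
- spare_dop: spare brass dop standing upright on its flat head by the jig, 20 mm across, 50 mm tall; origin at the centre of its underside (bystander, leave alone)
- loupe: folded black pocket loupe lying flat, 46 x 27 mm, 20 mm high; origin under its middle (bystander, leave alone)
- tweezers: steel tweezers lying beside the jig, 118 mm long along their x, 8 mm high; origin under their middle (bystander, leave alone)
- stone_tray: white six-compartment tray of loose cut stones, 80 x 120 mm, 20 mm high; origin under its middle (bystander, leave alone)
- dop_rack: dark wooden block 36 x 150 mm, 30 mm high, with five dops standing in it, 82 mm high in all; origin under its middle (bystander, leave alone)
- glue_bottle: small white bottle with a red cap, 30 mm across, 75 mm tall; origin under its middle (bystander, leave alone)
- calliper: digital calliper lying flat, 236 mm long along its x, about 15 mm high; origin under the middle of its beam (bystander, leave alone)

How it is judged:
On the way, in this order (a step that is already met when the one before it is completed fails the run):
1. the release pad is pressed down while the slide is still well short of the stop (value of joint release above 0.0015 m and x of slide_nose in the frame of stop_tip below -0.025 m), for 0.1 s.
2. the slide's nose rests against the red stop (x of slide_nose in the frame of stop_tip between -0.002 and 0.002 m), for 0.1 s.
At the end, for the whole second after the job is handed in: the slide's nose is against the red stop screw (within 2 mm along the rail), the release pad is up again (within 0.6 mm), and the slide is at rest (all of step 2 and value of joint release below 0.0006 m and velocity of joint slide between -0.005 and 0.005 m/s); the robot touches nothing.
It fails at once if the slide was dragged (faster than 8 mm/s) with its brake on: pad pressed less than 0.5 mm (value of joint release below 0.0005 m and (velocity of joint slide above 0.008 m/s or velocity of joint slide below -0.008 m/s)).
It fails at once if the slide was slammed along at more than 0.35 m/s (velocity of joint slide above 0.35 m/s).
It fails at once if the robot pushed against the headstock or its stone (more than 0.5 N) (contact force between any of the arm, the fingers and headstock above 0.5 N).
It fails at once if a bystander on the bench was moved by more than 15 mm or picked up (distance of any of spare_dop, loupe, tweezers, stone_tray, dop_rack, glue_bottle, calliper from where it was at the start of the episode above 0.015 m).
It also fails if it takes over 38 s, if anything falls off the work surface, if the arm or the gripper's body presses on something with over 40 N, if the wrist force passes 120 N, or if a joint passes its speed limit or range.

### The arm

A 7-joint arm with a two-finger parallel gripper is mounted at the origin on the work surface. World frame = base frame: x ahead of the robot, y to its left, z up, the work surface at z = 0. Lengths are in m, angles in rad, forces in N, time in s.
With the tool pointing down it reaches from about 0.425 to 0.875 m from the base axis. Payload 4.7 kg.
Tool frame: the origin (TCP) lies midway between the tips of the shut fingers; the grasp point (between the pads) lies manip.hold_point_z behind it (manip.hold_point_z is the distance from the TCP to the grasp point, in m); y points along the fingers, z is the direction in which the jaws open and shut, and the axes are right-handed (so a half turn about y gives the same grasp; the last joint's range is limited). The gripper opens to 87 mm and grips with 3 to 60 N. Pads are 19 mm wide; open, the fingers measure 117 mm over their backs; the gripper's body (75 mm by 190 mm) begins 51 mm behind the grasp point.
Start: joints at [1.161, 0.321, -0.07, 1.45, 0.023, 1.371, -0.057], TCP at [0.267, -0.593, 0.223] pointing down, gripper open.
Joint ranges: [-2.86, 2.86], [-0.3, 2.09], [-1.38, 1.24], [0.06, 2.45], [-1.56, 4.7], [0.09, 2.05], [-2.69, 2.69]. Speed limits (rad/s): [2.57, 2.57, 3.14, 3.14, 3.14, 3.14, 3.14].

### API

Orientations are given as a unit quaternion [x, y, z, w].
In Python, from bench import sensors, imaging, workorder, manip gives the robot as it stands.
- The arm moves only by the tool step_arm, never from a script. Its argument "plan" is a list that holds one entry, the list of rows, each a list of 4 numbers: the shift along the tool's x, y, z in units of 75 cm (1.0 is 75 cm), then the turn about the tool's y in units of pi/4 rad (1.0 is pi/4 rad). In form: [[[x, y, z, twist], ...]]. A call has 1 to 8 rows; each row shifts and turns the commanded pose from where the row before left it, along the tool's axes as they then stand; what a row does not reach is not made up. A row lasts 1/12 s, in which the tool goes at most 41.7 mm and 7.16 degrees, less where a joint would pass 70% of its speed; a pose out of reach is approached as far as the arm can. A call with a number of a shift or a turn outside -1 to 1 is refused whole. A call with a gripper value outside its range is refused whole. "jaw" is the gripper command: -1 is fully open, 1 is shut, values between are in proportion, set as the call begins (left out, the last holds). The fingers move at their own pace and stop on an object; "newtons" is the grip in N (left out, the last holds). Time passes only in rows, so rows that do not move let the fingers close. It gives the time, the measured TCP pose, the force and the opening at its end, in the units of the state.
- sensors.sense(): the state, without advancing time (a new reading comes with each control period).
- imaging.grab_frame(name): name is "scene" or "top" or "wrist"; returns a dict with "image" (384x512x3 uint8, blue, green, red), "z_map" (384x512 float32, m along the optical axis (not along the pixel's ray), 0 where there is no reading), "mtx" (3x3 intrinsics, pixels), "R" (3x3) and "t" (3): a world point X has camera coordinates R X + t. Camera axes: x right, y down, z forward; pixel columns grow to the right and rows downward; lengths in m; the calibration is good to about 2 mm. A picture is of the moment at which its call begins.
- workorder.hand_in(): hands the job in, once; it reports no verdict.
The state is a dict: "clock": time; "joints": joint angles; "joint_vel": joint speeds; "tau": joint torques, N m; "eef_pos": TCP position; "ee_rot": TCP orientation; "wrist_force": force on the tool from outside, world axes, zero at the start; "moment": the same for the moment, N m; "gripper_width": opening from 0.0 (shut) to 1.0 (fully open).
Only numpy, scipy, OpenCV 4.12 (cv2) and the standard library are available. Lean on these libraries where they do the work, as an engineer would, in place of code of your own. Each camera call takes 0.05 s, during which the arm holds its last target. There are 200 camera calls.

## Working session

There is one attempt and no reset: what is moved stays moved. The work goes in short steps, Python scripts to look and compute and a tool call to move; the robot and the scene stay as the last step left them, time stands still between calls to the robot, and variables do not carry over. Pictures are saved under pics/ and viewed, about 8 in all and at most 12, crops included, and the job is handed in when it is done.

Besides the shell and the picture viewer there is one more tool, called after "Request:" as name(argument=value, ...) on one line, values as JSON. step_arm: Moves the arm, as the interface text tells. Shifts and turns lie within -1 to 1; 1 stands for 75 cm of shift or pi/4 rad of turn. Its arguments: {"type":"object","properties":{"plan":{"type":"array"},"jaw":{"type":"number"},"newtons":{"type":"number"}},"required":["plan"]}

```bash
mkdir -p pics; ls; python3 - <<'E'
from bench import sensors, imaging, manip
import cv2,numpy as np
s=sensors.sense(); print(s); print(manip.hold_point_z)
f={}
for n in("scene","top"):
    d=imaging.grab_frame(n); np.savez(f"{n}0.npz",**d); f[n]=d['image']; print(n,d['mtx'],d['R'],d['t'])
cv2.imwrite("pics/a.png",f["top"]);cv2.imwrite("pics/b.png",f["scene"])
E
```

```text
pics
{'clock': 0.0, 'joints': array([ 1.16111818,  0.32180775, -0.07009779,  1.45169708,  0.02265288,
        1.37078537, -0.0569146 ]), 'joint_vel': array([ 5.78886576e-04,  2.65941564e-03, -3.88634440e-05, -5.24889285e-04,
       -1.03013142e-03,  6.25426089e-05, -1.26270149e-03]), 'tau': array([-1.37132411e-04, -4.91295326e+01, -4.04005805e-01, -3.12535429e+01,
       -6.38553291e-02,  4.36813734e-02,  1.99695760e-04]), 'eef_pos': array([ 0.26699891, -0.59201718,  0.22146045]), 'ee_rot': array([-0.14891554,  0.69193688, -0.69064183,  0.14853072]), 'wrist_force': array([ 0.39317311, -0.6094062 ,  0.18580964]), 'moment': array([ 0.00854864, -0.02220928,  0.02018589]), 'gripper_width': 0.999184911584358}
0.0187
scene [[379.99517709   0.         253.94706459]
 [  0.         379.99517709 195.50999262]
 [  0.           0.           1.        ]] [[ 0.66362143  0.74806741  0.00132537]
 [ 0.63308452 -0.56067284 -0.53371336]
 [-0.39851047  0.3550227  -0.84566441]] [-0.39147174 -0.30421763  1.3196893 ]
top [[384.47710287   0.         255.24584556]
 [  0.         384.47710287 188.81321879]
 [  0.           0.           1.        ]] [[ 0.02212478 -0.9996455  -0.01481133]
 [-0.99696499 -0.02095453 -0.07497811]
 [ 0.07464117  0.01642525 -0.99707518]] [0.01294121 0.5756314  1.11474011]
```

View pics/a.png

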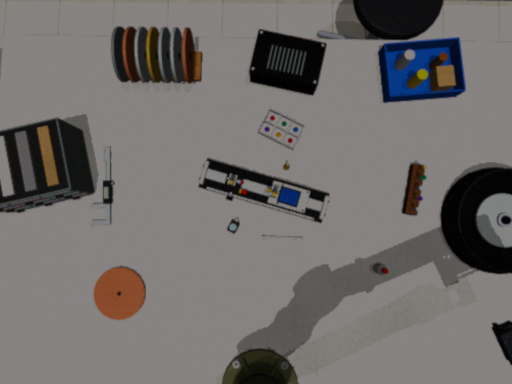

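View pics/b.png

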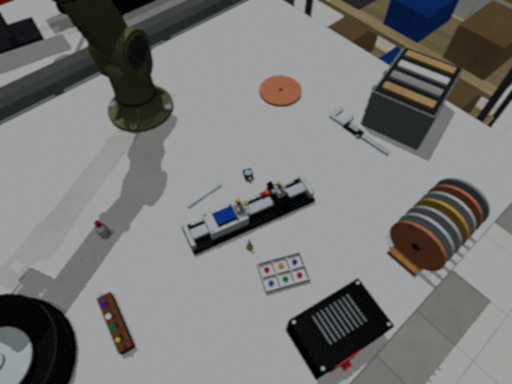

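The top view shows the blue pad at about (289,196), the headstock at (235,183) and the rail running to image left (+y). Next I measure these with masks.

```bash
cat > h.py <<'E'
import numpy as np,cv2
def ray(d,u,v,z):
    K,R,t=d['mtx'],d['R'],d['t']
    r=R.T@np.linalg.solve(K,[u,v,1.]); c=-R.T@t
    return c+r*(z-c[2])/r[2]
def proj(d,X):
    p=d['mtx']@(d['R']@np.asarray(X)+d['t']); return p[:2]/p[2]
def hsv(d): return cv2.cvtColor(d['image'],cv2.COLOR_BGR2HSV)
def blobs(m,box,mina=6):
    u0,v0,u1,v1=box; k=np.zeros_like(m); k[v0:v1,u0:u1]=m[v0:v1,u0:u1]
    n,l,s,c=cv2.connectedComponentsWithStats(k)
    return [(s[i,4],c[i],l==i) for i in range(1,n) if s[i,4]>=mina]
def blue(d): return cv2.inRange(hsv(d),(105,120,50),(130,255,255))
def red(d): h=hsv(d); return cv2.inRange(h,(0,150,90),(6,255,255))|cv2.inRange(h,(172,150,90),(180,255,255))
E
python3 - <<'E'
from h import *
for n,box in(("top",(190,150,340,225)),("scene",(170,170,330,255))):
    d=dict(np.load(n+"0.npz"))
    for nm,m,z in(("blue",blue(d),.068),("red",red(d),.05)):
        for a,c,l in blobs(m,box,3):
            X=ray(d,*c,z); P=np.argwhere(l)[:,::-1]
            W=np.array([ray(d,*p,z)[:2] for p in P]).astype(np.float32)
            print(n,nm,a,c.round(1),X.round(4),cv2.minAreaRect(W))
    u0,v0,u1,v1=box
    cv2.imwrite(f"pics/c_{n}.png",cv2.resize(d['image'][v0:v1,u0:u1],None,fx=5,fy=5,interpolation=cv2.INTER_CUBIC))
E
```

```text
top blue 273 [288.6 196.2] [ 0.5527 -0.0702  0.068 ] ((0.5526334643363953, -0.07005482912063599), (0.053184013813734055, 0.0412646122276783), 74.41529083251953)
top red 5 [241.4 181.8] [0.5926 0.0653 0.05  ] ((0.5919960141181946, 0.06501104682683945), (0.005799006205052137, 0.002889802446588874), 1.4272245168685913)
top red 18 [243.8 191.3] [0.5653 0.0578 0.05  ] ((0.5661070942878723, 0.057159628719091415), (0.01158054918050766, 0.01153891533613205), 1.3713085651397705)
scene blue 254 [224.7 215.4] [ 0.5558 -0.0742  0.068 ] ((0.5560336709022522, -0.07379938662052155), (0.05166102945804596, 0.040105968713760376), 75.32801818847656)
scene red 7 [270.1 191.7] [0.5731 0.0761 0.05  ] ((0.5727924108505249, 0.0761261060833931), (0.003954724408686161, 0.01035960391163826), 70.0554428100586)
scene red 13 [263.2 193.5] [0.5645 0.0572 0.05  ] ((0.5646679401397705, 0.056928616017103195), (0.01087450236082077, 0.008708721958100796), 88.25985717773438)
```

View pics/c_top.png

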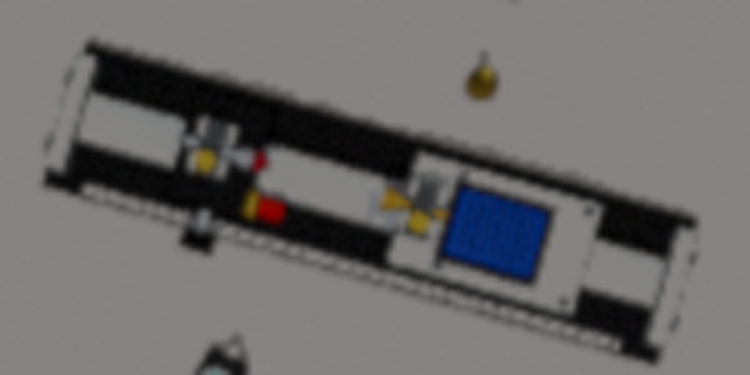

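View pics/c_scene.png

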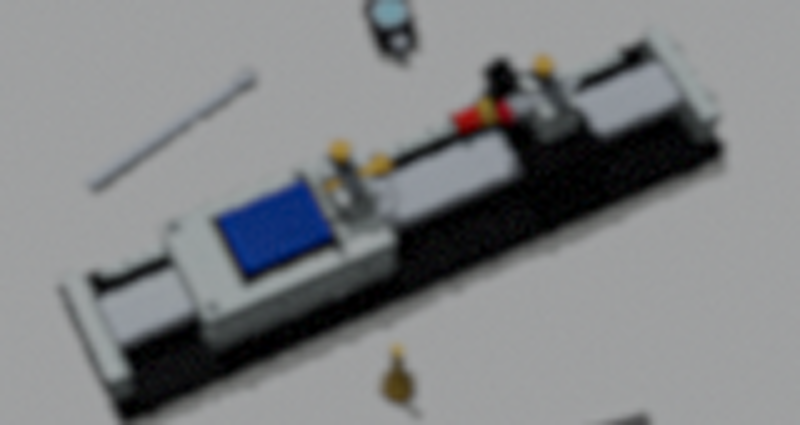

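```bash
cat > m.py <<'E'
from bench import sensors
from scipy.spatial.transform import Rotation as Ro
import numpy as np,sys
s=sensors.sense(); R=Ro.from_quat(s['ee_rot']).as_matrix()
print(s['clock'],s['eef_pos'].round(4),s['wrist_force'].round(2),s['gripper_width']); print(R.round(4))
rail=np.array([np.cos(np.radians(74.9)),np.sin(np.radians(74.9)),0])
for nm,i in(("x",0),("z",2)):
    a=R[:,i]; print(nm,"angle rail - axis deg",74.9-np.degrees(np.arctan2(a[1],a[0])))
p=np.array([0.5542,-0.0722,0.068]); D=p-s['eef_pos']
print("to pad world",D.round(4),"tool units",(R.T@D/.75).round(4), "rail in tool",(R.T@rail).round(4),"pos in rail frame from pad",(-D@rail).round(4),(-D@np.cross([0,0,1],rail)).round(4))
E
python3 m.py
```

```text
0.1 [ 0.2671 -0.5921  0.2216] [ 0.22 -0.76 -0.11] 0.9981839465829883
[[-9.115e-01 -8.000e-04  4.112e-01]
 [-4.112e-01  1.500e-03 -9.115e-01]
 [ 1.000e-04 -1.000e+00 -1.700e-03]]
x angle rail - axis deg 230.6180515200247
z angle rail - axis deg 140.61805868993662
to pad world [ 0.2871  0.5199 -0.1536] tool units [-0.6341  0.2055 -0.4741] rail in tool [-0.6345  0.0012 -0.7729] pos in rail frame from pad -0.5767 0.1418
```

Request:
step_arm(plan=[[[-0.03,0,-0.022,0],[-0.032,0,-0.024,0],[-0.032,0,-0.024,0],[-0.032,0,-0.024,0],[-0.032,0,-0.024,0],[-0.032,0,-0.024,0],[-0.032,0,-0.024,0],[-0.032,0,-0.024,0]]], jaw=1, newtons=30)

```text
clock: 0.77
eef_pos: [0.3826, -0.3827, 0.2222]
ee_rot: [-0.149, 0.691, -0.691, 0.149]
wrist_force: [0.8, -0.7, 0.0]
gripper_width: 0.48
```

Request:
step_arm(plan=[[[-0.032,0,-0.024,0],[-0.032,0,-0.024,0],[-0.032,0,-0.024,0],[-0.032,0,-0.024,0],[-0.032,0,-0.024,0],[-0.032,0,-0.024,0],[-0.032,0,-0.024,0],[-0.032,0,-0.024,0]]])

```text
clock: 1.43
eef_pos: [0.4983, -0.1726, 0.2223]
ee_rot: [-0.149, 0.691, -0.691, 0.149]
wrist_force: [0.0, -0.2, 0.4]
gripper_width: 0.006
```

Request:
step_arm(plan=[[[0,0,0,-0.14],[0,0,0,-0.14],[0,0,0,-0.14],[0,0,0,-0.14],[0,0,0,-0.14],[0,0,0,-0.14],[0,0,0,-0.14],[0,0,0,-0.14]]])

```text
clock: 2.1
eef_pos: [0.4977, -0.174, 0.222]
ee_rot: [-0.431, 0.561, -0.561, 0.43]
wrist_force: [-0.4, 1.0, 0.5]
gripper_width: 0.006
```

```bash
python3 m.py
```

```text
2.1 [ 0.4977 -0.174   0.222 ] [-0.36  1.03  0.54] 0.00641391539277667
[[-2.589e-01 -9.000e-04  9.659e-01]
 [-9.659e-01  2.000e-04 -2.589e-01]
 [ 0.000e+00 -1.000e+00 -1.000e-03]]
x angle rail - axis deg 179.9029664658535
z angle rail - axis deg 89.90296853555792
to pad world [ 0.0565  0.1018 -0.154 ] tool units [-0.1506  0.2054  0.0378] rail in tool [-1.     -0.      0.0017] pos in rail frame from pad -0.113 0.028
```

Request:
step_arm(plan=[[[-0.03,0,0.008,0],[-0.03,0,0.008,0],[-0.03,0,0.008,0],[-0.03,0,0.007,0],[-0.0305,0,0.007,0],[0,0.04,0,0],[0,0.03,0,0],[0,0,0,0]]])

```text
clock: 2.77
eef_pos: [0.5521, -0.072, 0.1651]
ee_rot: [-0.431, 0.564, -0.56, 0.427]
wrist_force: [-1.4, -1.0, 0.2]
gripper_width: 0.005
```

```bash
python3 m.py; python3 - <<'E'
from bench import imaging
from h import *
d=imaging.grab_frame("wrist"); np.savez("w.npz",**d)
cv2.imwrite("pics/w.png",d['image'])
t=proj(d,[.5542,-.0722,.068]); print("pad pred px",t)
for nm,m,z in(("blue",blue(d),.068),("red",red(d),.05)):
    for a,c,l in blobs(m,(0,0,512,384),60):
        W=np.array([ray(d,*p,z)[:2] for p in np.argwhere(l)[:,::-1]]).astype(np.float32)
        print(nm,a,c.round(1),ray(d,*c,z).round(4),cv2.minAreaRect(W))
E
```

```text
2.7667 [ 0.5521 -0.072   0.1651] [-1.38 -1.02  0.23] 0.004859044684701744
[[-2.630e-01 -8.800e-03  9.648e-01]
 [-9.648e-01  1.600e-03 -2.630e-01]
 [ 8.000e-04 -1.000e+00 -8.900e-03]]
x angle rail - axis deg 180.1476971212336
z angle rail - axis deg 90.1480820098592
to pad world [ 0.0021 -0.0002 -0.0971] tool units [-0.0006  0.1294  0.0039] rail in tool [-1.0e+00 -7.0e-04 -2.6e-03] pos in rail frame from pad -0.0004 0.0021
pad pred px [259.66905097 196.18380821]
blue 168 [460.1 146.3] [ 0.7234 -0.0741  0.068 ] ((0.7232626080513, -0.07411191612482071), (0.01127183809876442, 0.011230693198740482), 85.04216003417969)
blue 2726 [257.3 192.8] [ 0.553  -0.0688  0.068 ] ((0.5529133677482605, -0.06918499618768692), (0.05233442410826683, 0.0397707000374794), 74.89482879638672)
red 216 [256.8   9. ] [0.5905 0.0712 0.05  ] ((0.5906478762626648, 0.07168197631835938), (0.010987447574734688, 0.011479056440293789), 32.80841064453125)
red 354 [229.3  35.7] [0.5642 0.0587 0.05  ] ((0.564433753490448, 0.0586661733686924), (0.015330152586102486, 0.013762426562607288), 74.62059783935547)
red 205 [488.8  64.7] [ 0.7627 -0.0182  0.05  ] ((0.7623962163925171, -0.01826559752225876), (0.01224047876894474, 0.011964813806116581), 86.40865325927734)
red 164 [424.1 139.6] [ 0.7044 -0.0651  0.05  ] ((0.7043859362602234, -0.06506027281284332), (0.011195730417966843, 0.012387063354253769), 74.77806091308594)
```

View pics/w.png

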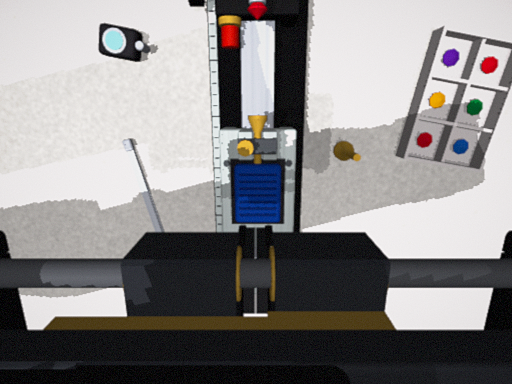

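The wrist view shows the pad at (257,193), the stop screw at (229,36), and the fingers over the pad line. About 64 mm of travel is left. I'll descend in steps.

Request:
step_arm(plan=[[[0,0,0,0],[0,0.03,0,0],[0,0.03,0,0],[0,0.03,0,0],[0,0.015,0,0],[0,0.01,0,0],[0,0,0,0],[0,0,0,0]]])

```text
clock: 3.48
eef_pos: [0.5563, -0.0729, 0.085]
ee_rot: [0.428, -0.562, 0.563, -0.429]
wrist_force: [0.1, -0.1, 0.9]
gripper_width: 0.006
```

```bash
python3 m.py
```

```text
3.4833 [ 0.5563 -0.0729  0.085 ] [ 0.14 -0.14  0.86] 0.006029975268051694
[[-2.644e-01  1.600e-03  9.644e-01]
 [-9.644e-01 -3.000e-04 -2.644e-01]
 [-2.000e-04 -1.000e+00  1.600e-03]]
x angle rail - axis deg 180.2312206303165
z angle rail - axis deg 90.23123495502385
to pad world [-0.0021  0.0007 -0.017 ] tool units [-0.0002  0.0226 -0.003 ] rail in tool [-1.e+00  1.e-04 -4.e-03] pos in rail frame from pad -0.0001 -0.0022
```

Request:
step_arm(plan=[[[0,0.006,-0.003,0],[0,0.006,0,0],[0,0.006,0,0],[0,0.003,0,0],[0,0,0,0],[0,0,0,0],[0,0,0,0]]])

```text
clock: 4.07
eef_pos: [0.5533, -0.0722, 0.0685]
ee_rot: [0.429, -0.562, 0.562, -0.429]
wrist_force: [-1.6, 0.3, 4.1]
gripper_width: 0.005
```

Request:
step_arm(plan=[[[0,0.002,0,0],[0,0.002,0,0],[0,0,0,0],[0,0,0,0],[0,0,0,0]]])

```text
clock: 4.48
eef_pos: [0.5533, -0.0722, 0.0652]
ee_rot: [0.429, -0.562, 0.562, -0.429]
wrist_force: [-2.4, 0.7, 5.2]
gripper_width: 0.008
```

Request:
step_arm(plan=[[[0,0.002,0,0],[0,0.002,0,0],[0,0.002,0,0],[0,0,0,0],[0,0,0,0],[0,0,0,0]]])

```text
clock: 4.98
eef_pos: [0.5535, -0.0717, 0.0623]
ee_rot: [0.429, -0.562, 0.562, -0.429]
wrist_force: [-5.3, 1.3, 14.9]
gripper_width: 0.004
```

Request:
step_arm(plan=[[[-0.002,0,-0.001,0],[-0.004,0,-0.001,0],[-0.005,0,0,0],[-0.005,0,0,0],[-0.005,0,0,0],[-0.005,0,0,0],[-0.004,0,0,0],[-0.002,0,0,0]]])

```text
clock: 5.65
eef_pos: [0.5598, -0.048, 0.0623]
ee_rot: [0.428, -0.561, 0.563, -0.43]
wrist_force: [-2.1, -0.3, 12.3]
gripper_width: 0.004
```

```bash
python3 m.py; python3 - <<'E'
from bench import imaging
from h import *
d=imaging.grab_frame("wrist")
for nm,m,z in(("blue",blue(d),.062),("red",red(d),.05)):
    for a,c,l in blobs(m,(150,0,350,384),60): print(nm,a,c.round(1),ray(d,*c,z).round(4))
d=imaging.grab_frame("top")
for a,c,l in blobs(blue(d),(190,150,340,225),3): print("top",a,c,ray(d,*c,.062).round(4))
E
```

```text
5.65 [ 0.5598 -0.048   0.0623] [-2.05 -0.3  12.32] 0.004322851441204295
[[-2.636e-01  3.200e-03  9.646e-01]
 [-9.646e-01 -3.000e-04 -2.636e-01]
 [-5.000e-04 -1.000e+00  3.200e-03]]
x angle rail - axis deg 180.18105165637195
z angle rail - axis deg 90.18115245588807
to pad world [-0.0056 -0.0242  0.0057] tool units [ 0.0331 -0.0076  0.0014] rail in tool [-1.0e+00  5.0e-04 -3.2e-03] pos in rail frame from pad 0.0248 0.0009
blue 2337 [254.6 212.9] [ 0.5634 -0.0298  0.062 ]
red 392 [253.2   6.6] [0.5901 0.07   0.05  ]
red 878 [210.1  45.8] [0.5643 0.0587 0.05  ]
```

Request:
step_arm(plan=[[[-0.003,0,0,0],[-0.004,0,0,0],[-0.005,0,0,0],[-0.005,0,0,0],[-0.005,0,0,0],[-0.005,0,0,0],[-0.003,0,0,0],[-0.002,0,0,0]]])

```text
clock: 6.42
eef_pos: [0.566, -0.0248, 0.0624]
ee_rot: [0.428, -0.561, 0.563, -0.43]
wrist_force: [-3.3, 0.3, 11.7]
gripper_width: 0.01
```

```bash
python3 m.py|tail -1; python3 - <<'E'
from bench import imaging
from h import *
d=imaging.grab_frame("wrist"); cv2.imwrite("pics/w2.png",d['image'])
E
```

```text
to pad world [-0.0118 -0.0474  0.0056] tool units [ 0.0652 -0.0076  0.0015] rail in tool [-1.0e+00  7.0e-04 -3.3e-03] pos in rail frame from pad 0.0489 0.0009
```

View pics/w2.png

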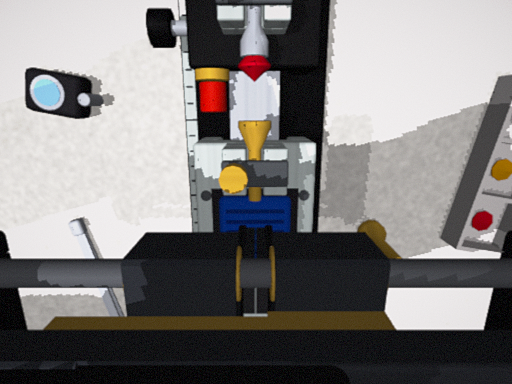

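The slide followed. Its nose is at row ~140 and the stop's end at row ~111 (column 212), so roughly 15 mm is left. I'll continue slowly.

Request:
step_arm(plan=[[[-0.002,0,0,0],[-0.002,0,0,0],[-0.002,0,0,0],[-0.002,0,0,0],[-0.002,0,0,0],[-0.002,0,0,0],[-0.002,0,0,0],[0,0,0,0]]])

```text
clock: 7.13
eef_pos: [0.5688, -0.0146, 0.0624]
ee_rot: [0.428, -0.561, 0.563, -0.43]
wrist_force: [-2.6, 0.6, 11.8]
gripper_width: 0.004
```

Request:
step_arm(plan=[[[-0.002,0,0,0],[-0.002,0,0,0],[-0.002,0,0,0],[-0.002,0,0,0],[0,0,0,0]]])

```text
clock: 7.55
eef_pos: [0.5701, -0.0096, 0.0624]
ee_rot: [0.428, -0.561, 0.563, -0.429]
wrist_force: [-3.8, -1.2, 13.6]
gripper_width: 0.006
```

Request:
step_arm(plan=[[[-0.002,0,0,0],[-0.002,0,0,0],[0,0,0,0],[0,0,0,0]]])

```text
clock: 7.88
eef_pos: [0.5702, -0.0094, 0.0623]
ee_rot: [0.429, -0.561, 0.564, -0.428]
wrist_force: [-5.4, -4.3, 14.6]
gripper_width: 0.006
```

```bash
python3 m.py|tail -1; python3 - <<'E'
from bench import imaging
from h import *
d=imaging.grab_frame("wrist"); cv2.imwrite("pics/w3.png",cv2.resize(d['image'][60:240,140:340],None,fx=3,fy=3))
E
```

```text
to pad world [-0.016  -0.0628  0.0057] tool units [ 0.0864 -0.0072  0.0016] rail in tool [-1.     -0.0038 -0.0053] pos in rail frame from pad 0.0648 0.0009
```

View pics/w3.png

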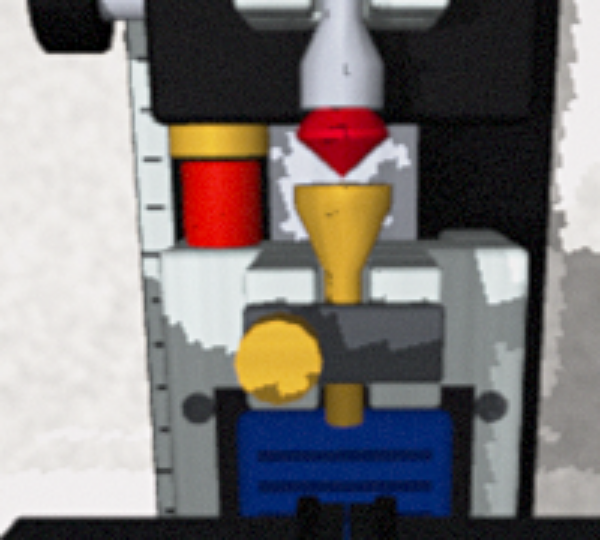

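The slide's nose meets the red stop (crop, around (220,245)) and the back force rose to 4 N with no further motion. Now I lift straight up.

Request:
step_arm(plan=[[[0,-0.003,0,0],[0,-0.003,0,0],[0,-0.003,0,0],[0,-0.003,0,0],[0,-0.003,0,0],[0,-0.003,0,0],[0,-0.005,0,0],[0,-0.01,0,0]]])

```text
clock: 8.6
eef_pos: [0.5687, -0.0062, 0.0846]
ee_rot: [-0.43, 0.563, -0.561, 0.429]
wrist_force: [0.4, 0.0, 0.8]
gripper_width: 0.006
```

Request:
step_arm(plan=[[[0,-0.02,0,0],[0,-0.03,0,0],[0,-0.03,0,0],[0,-0.03,0,0],[0,0,0,0],[0,0,0,0],[0,0,0,0],[0,0,0,0]]])

```text
clock: 9.27
eef_pos: [0.5688, -0.0067, 0.1667]
ee_rot: [-0.43, 0.563, -0.562, 0.428]
wrist_force: [-0.7, 0.1, -0.3]
gripper_width: 0.007
```

```bash
python3 m.py|head -1; python3 - <<'E'
from bench import imaging
from h import *
d=imaging.grab_frame("wrist"); cv2.imwrite("pics/w4.png",d['image'])
for nm,m,z in(("blue",blue(d),.068),("red",red(d),.05)):
    for a,c,l in blobs(m,(150,0,350,384),60):
        W=np.array([ray(d,*p,z)[:2] for p in np.argwhere(l)[:,::-1]]).astype(np.float32)
        print(nm,a,ray(d,*c,z).round(4),cv2.minAreaRect(W), np.median(d['z_map'][l]))
        if nm=="blue":
            v,u=np.argwhere(l).mean(0).astype(int); Z=d['z_map'][l]; P=np.argwhere(l)
            X=[(d['R'].T@(np.linalg.solve(d['mtx'],[p[1],p[0],1.])*zz-d['t']))[2] for p,zz in zip(P,Z) if zz>0]; print("pad height",np.median(X))
E
```

```text
9.2667 [ 0.5688 -0.0067  0.1667] [-0.72  0.05 -0.3 ] 0.007214566336627154
blue 2688 [ 0.5699 -0.006   0.068 ] ((0.5697397589683533, -0.006537884473800659), (0.052175045013427734, 0.039763856679201126), 74.92222595214844) 0.27068502
pad height 0.06706255518687723
red 126 [0.5886 0.0631 0.05  ] ((0.5889223217964172, 0.06408803164958954), (0.010117347352206707, 0.010945647954940796), 30.580671310424805) 0.23526372
red 284 [0.5642 0.0581 0.05  ] ((0.5641045570373535, 0.05808582156896591), (0.014530259184539318, 0.013082676567137241), 73.86724090576172) 0.26651162
```

View pics/w4.png

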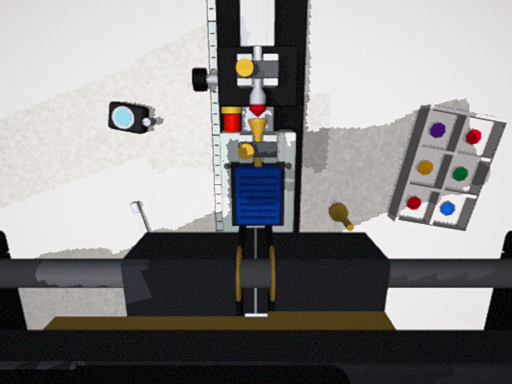

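The slide is still against the stop at about (231,132). The pad is up at roughly 67 mm and the gripper is clear. Handing in.

```bash
python3 -c "
from bench import workorder; print(workorder.hand_in())"
```

```text
the job is handed in; nothing more can be done
None
```

I closed the jig and handed the job in at about 9.3 s of the 38 s allowed. The hand-in gives no verdict.

**What I did:** I pressed the blue pad fully down with the fingers shut (about 15 N) while about 64 mm short of the stop. Keeping it pressed, I pushed the slide along the rail at about 40 mm/s, then about 18 mm/s near the end. I stopped when the nose met the red stop screw: the force against the push rose to about 4 N and the tool no longer advanced. Then I lifted straight up.

**Last checks:**
- **Slide position:** the pad centre moved about 65 mm, against the 64 mm gap I had measured. The wrist picture after release still shows the nose on the stop, but the cameras cannot confirm the 2 mm limit on their own.
- **Pad:** measured about 67 mm high against 68 mm nominal, so it reads as up within the 2 mm calibration. That is too coarse to confirm the 0.6 mm limit.
- **Gripper:** clear of everything, about 10 cm above the pad, with near-zero wrist force.
- **Bystanders:** in the last wrist picture the loupe, tweezers, spare dop and stone tray looked undisturbed. I did not re-measure these or check the dop rack, glue bottle and calliper.

One reading failed: partway through the push, the top camera did not find the pad, and I did not look into why. I used the wrist camera from there on.

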